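Torque the sanitary clamp of the water-filter line with a click wrench

ROBOT

A 6-joint arm with a two-finger parallel gripper is mounted at the origin on the work surface. World frame = base frame: x ahead of the robot, y to its left, z up, the work surface at z = 0. Lengths are in m, angles in rad, forces in N, time in s.
With the tool pointing down it reaches from about 0.3 to 0.85 m from the base axis. Payload 4.2 kg.
Tool frame: the origin (TCP) lies at the very end of the fingers, on their centre line; the grasp point (between the pads) lies 19 mm behind it; x points along the fingers, y is the direction in which the jaws open and shut, and the axes are right-handed (so a half turn about x gives the same grasp; the last joint's range is limited). The gripper opens to 91 mm and grips with 3 to 60 N. Pads are 32 mm wide; open, the fingers measure 118 mm over their backs; the gripper's body (76 mm by 178 mm) begins 60 mm behind the grasp point.
Start: joints at [-1.297, 0.32, 1.565, -0, 1.257, -0.02], TCP at [0.167, -0.55, 0.214] pointing down, gripper open.
Joint ranges: [-3.11, 3.11], [-0.84, 2.01], [0.21, 2.61], [-1.34, 4.49], [0.05, 2.63], [-2.56, 2.56]. Speed limits (rad/s): [2.57, 2.57, 3.14, 3.14, 3.14, 3.14].

INTERFACE

Orientations are given as a rotation vector (axis times angle).
In Python, from bench import sensors, eyes, ticket, models gives the robot as it stands.
- The arm moves only by the shell command python3 -m jog 'ROWS'. ROWS is JSON, a list of rows, each a list of 5 numbers: the shift along the tool's x, y, z in units of 40 mm (1.0 is 40 mm), then the turn about the tool's x in units of 8 degrees (1.0 is 8 degrees), then the closure in counts, from 0 (fully open) to 255 (shut). In form: [[tx, ty, tz, twist, gripper], ...]. A call has 1 to 5 rows; each row shifts and turns the commanded pose from where the row before left it, along the tool's axes as they then stand; what a row does not reach is not made up. A row lasts 1/10 s, in which the tool goes at most 50 mm and 8.59 degrees, less where a joint would pass 70% of its speed; a pose out of reach is approached as far as the arm can. A call is refused whole if a number of a shift passes 1 or a number of a turn 1, either way. A call with a gripper value outside its range is refused whole. The fingers move at their own pace and stop on an object; the grip force is fixed at half the most. Time passes only in rows, so rows that do not move let the fingers close. It gives the time, the measured TCP pose, the force and the opening at its end, in the units of the state.
- sensors.read_state(): the state, without advancing time (a new reading comes with each control period).
- eyes.snapshot(name): name is "side" or "top" or "wrist"; returns a dict with "img" (420x560x3 uint8, blue, green, red), "range_z" (420x560 float32, m along the optical axis (not along the pixel's ray), 0 where there is no reading), "intrinsics" (3x3 intrinsics, pixels), "cam_to_world" (4x4, takes a point from camera to world coordinates). Camera axes: x right, y down, z forward; pixel columns grow to the right and rows downward; lengths in m; the calibration is good to about 2 mm. A picture is of the moment at which its call begins.
- ticket.sign_off(): hands the job in, once; it reports no verdict.
Trained networks look in a picture, given as the dict that the camera call returned (one of the last four; its "shot" number tells which), for a name from the list of things; names that differ only in an ending like _2 or _b are one class to them, and where a whole thing is asked for, a point or a joint stands for the part that bears it (a point fixed in the world has none). Each returns a list of dicts, best first, with "p" (0 to 1); they miss things now and then, are a little off and sometimes report something else, mostly with a low value. They report only what shows in the picture. A call takes as long as a camera call.
- models.spot_in(label, picture): "point" ([column, row] in pixels, amid what is visible of it).
- models.mark_of(label, picture): "point" ([column, row] in pixels: a listed point, or the origin of a listed thing).
The state is a dict: "time_s": time; "q": joint angles; "qd": joint speeds; "joint_torque": joint torques, N m; "position": TCP position; "tcp_rot": TCP orientation; "contact_force": force on the tool from outside, world axes, zero at the start; "moment": the same for the moment, N m; "opening": finger opening in m.
Only numpy, scipy, OpenCV 4.12 (cv2) and the standard library are available. Lean on these libraries where they do the work, as an engineer would, in place of code of your own. Each camera call takes 0.05 s, during which the arm holds its last target. There are 200 camera calls.

TASK

The clamp between the valve and the filter housing of the water line, nearest the robot and with its wing nut on the tray's side, is not tightened yet. Take the click wrench from the tray, fit its key fully down over that wing nut and tighten it (clockwise from above) until the wrench's hinge breaks over, and stop there: do not pull on past the click. Then lift the wrench off and lay it back flat in the tray, key down and handle on the rubber rest, without disturbing anything else or pushing hard on the pipework.

Things in the scene. Friction and masses are not known exactly. Their poses are not given: they have to be found in the camera images.
- wrench_grip (a point): Centre of the click wrench's black flat-sided grip (140 long, 20 wide, 24 mm high). Wrench 275 mm, about 0.42 kg. x points from the handle to the key, z up. It lies level in the tray, key down, this point 32 mm over the table. The key's vertical axis is 155 mm ahead (+x), the key's mouth 30 mm below this point
- wrench_key (a point): Point on the key's axis at its mouth (its lowest edge). The key is an oblong steel box socket under the wrench's head, open below, outside 18.5 x 64 mm, with a pocket 8.5 mm wide (along x) and 54 mm long (along y, square to the handle), 15 mm deep, its mouth flared by 2 mm all round. Axes as those of wrench_grip while the hinge is straight
- wrench_hinge (a point): The wrench's break-over hinge: a vertical pin on the key's axis, level with the handle, joining handle and key; axes as wrench_grip's. Straight and rigid up to about 1.4 N m about the pin (some 9 N sideways at wrench_grip); then the handle gives way clockwise over the key, the moment falling to 0.6 N m at its stop, 0.15 rad on; there it is rigid again. It springs straight when let off
- nut_top (a point): Mid-top of the wing nut to tighten, on its vertical bolt's axis, 144 mm over the table. Steel, 30 mm high; two ears 6 mm thick span 50 mm along this point's y, their upper 15 mm stand free and have rounded tops. Fully fitted, the key's mouth is 15 mm below this point, its x along this x (either way round). The side away from the pipe is free for the handle
- nut_tight (a joint): How far that joint has been drawn up, rad (clockwise from above): 0 until the nut, still 0 to 0.6 rad of turn off its seat (not to be seen), has been run down against 0.7 N m; from there the moment rises from about 0.9 N m to the click. The nut stays where it is left. How far the handle must go is known only by the click; pulling on past it overtightens (above 0.40)
- pipework: Stainless filter line, fixed, base plate 420 x 110 mm, pipe axis along x 100 mm up; origin on the table below the near clamp (ring 48 mm across). A filter housing, 64 mm across, with a second, tight clamp at its far end reaches to +x. The nut's bolt stands 36 mm to -y of the pipe axis, on the tray's side
- tray: Stainless tray, fixed, 346 x 196 mm, rim 10 mm, floor 2 mm thick, long side along x; origin under its centre, on the table. A rubber rest bar (100 mm across the tray, 14 mm wide, 18 mm above the floor) stands at x = -100 mm and carries the rear of the wrench's grip; the key lies towards +x, on the centre line
- spanner: Plain spanner, 170 mm, lying in the tray 70 mm beside the wrench (bystander)
- kidney_dish: White plastic kidney dish, 250 mm long, 42 mm high (bystander)
- gasket: White ring gasket, 34 mm across (bystander)
- spare_clamp: Spare steel clamp ring lying flat, 84 mm long (bystander)
- suture_pad: Skin-coloured practice pad 130 x 90 x 12 mm (bystander)
- forceps: Steel forceps 125 mm (bystander)
- mug: Dark blue mug, 95 mm high (bystander)
- detergent: White bottle, 190 mm high (bystander)

How it is judged:
By the outcome, as a careful person would: the job done as asked, in the order asked, and still so for the second after the job is handed in, with the robot touching nothing.
It also fails if it takes over 61 s, if anything falls off the work surface, if the arm or the gripper's body presses on something with over 40 N, if the wrist force passes 120 N, or if a joint passes its speed limit or range.

## Working session

There is one attempt and no reset: what is moved stays moved. The work goes in short steps, Python scripts to look and compute and a shell command to move; the robot and the scene stay as the last step left them, time stands still between calls to the robot, and variables do not carry over. Pictures are saved under pics/ and viewed, about 8 in all and at most 12, crops included, and the job is handed in when it is done.

```bash
ls; mkdir -p pics; cat > h.py <<'E'
import numpy as np, cv2
from scipy.spatial.transform import Rotation as R
from bench import sensors, eyes, ticket, models
def px2w(s,p,z=None):
    K=s["intrinsics"];T=s["cam_to_world"];u,v=p
    ray=np.linalg.inv(K)@[u,v,1]
    if z is None:
        c=s["range_z"][max(0,int(v)-1):int(v)+2,max(0,int(u)-1):int(u)+2]; d=np.median(c[c>0]) if (c>0).any() else np.nan
        return (T@np.r_[ray*d,1])[:3]
    o=T[:3,3];r=T[:3,:3]@ray
    return o+r*(z-o[2])/r[2]
def st():
    s=sensors.read_state();m=R.from_rotvec(s["tcp_rot"]).as_matrix()
    print("t",s["time_s"],"pos",np.round(s["position"],4),"x",m[:,0].round(3),"y",m[:,1].round(3),"z",m[:,2].round(3),"F",np.round(s["contact_force"],2),"M",np.round(s["moment"],2),"open",s["opening"]);return s,m
E
python3 - <<'E'
from h import *
s,m=st(); print(s["q"])
for n in ("top","side"):
    c=eyes.snapshot(n); cv2.imwrite(f"pics/{n}0.png",c["img"])
    print(n,c["cam_to_world"].round(3).tolist(),c["intrinsics"][0,0])
    for l,z in (("wrench_grip",.032),("wrench_key",.002),("wrench_hinge",.032),("nut_top",.144),("pipework",0),("tray",0),("spanner",None)):
        for r in models.mark_of(l,c)[:2]: print(l,round(r["p"],2),np.round(r["point"],1),px2w(c,r["point"],z).round(4),px2w(c,r["point"]).round(4))
E
```

```text
pics
t 0.0 pos [ 0.1664 -0.5499  0.2131] x [-0.     0.002 -1.   ] y [ 0.29  -0.957 -0.002] z [-0.957 -0.29  -0.   ] F [-0.03 -0.39 -1.  ] M [ 0.03  0.03 -0.01] open 0.09111293605176934
[-1.29701711e+00  3.20271283e-01  1.56565742e+00 -3.32879555e-06
  1.25739597e+00 -1.99830444e-02]
top [[-0.007, -0.999, 0.054, 0.553], [-1.0, 0.006, -0.015, 0.062], [0.015, -0.054, -0.998, 1.188], [0.0, 0.0, 0.0, 1.0]] 485.4098264569512
wrench_grip 0.69 [396.4 289.6] [ 0.4359 -0.2363  0.032 ] [ 0.437  -0.2335  0.0429]
wrench_key 0.45 [401.4 224.4] [ 0.5917 -0.2596  0.002 ] [ 0.5904 -0.2491  0.0406]
wrench_key 0.44 [390.2 264.2] [ 0.4946 -0.2301  0.002 ] [ 0.4945 -0.2305  0.0005]
wrench_hinge 0.96 [403.9 223.5] [ 0.5928 -0.2575  0.032 ] [ 0.5925 -0.2551  0.0409]
nut_top 0.65 [391.  262.7] [ 0.5048 -0.197   0.144 ] [ 0.4982 -0.2322  0.0019]
nut_top 0.17 [392.4 290.7] [ 0.445  -0.1988  0.144 ] [ 0.4345 -0.2241  0.0428]
pipework 0.68 [224.4 223.2] [0.5974 0.1742 0.    ] [0.5931 0.1633 0.1156]
pipework 0.48 [239.5 219.9] [0.6053 0.1373 0.    ] [0.5995 0.129  0.1306]
tray 0.75 [390.9 262. ] [ 0.4999 -0.2324
[... 341 characters left out ...]
h_grip 0.82 [311.5 351.9] [ 0.4299 -0.2335  0.032 ] [ 0.4265 -0.2355  0.0427]
wrench_grip 0.61 [183.6 194.2] [0.5175 0.3238 0.032 ] [0.5303 0.3492 0.0016]
wrench_key 0.5 [362.7 317.6] [ 0.5841 -0.2616  0.002 ] [ 0.5726 -0.2652  0.0258]
wrench_hinge 0.77 [366.1 309.7] [ 0.5908 -0.2602  0.032 ] [ 0.585  -0.262   0.0433]
nut_top 0.57 [254.1 185. ] [0.6128 0.1284 0.144 ] [0.6168 0.1329 0.1376]
pipework 0.7 [331.3 337.7] [ 0.4959 -0.2386  0.    ] [ 0.48   -0.246   0.0417]
pipework 0.57 [245.7 216.2] [0.6015 0.1598 0.    ] [0.5991 0.1568 0.0047]
tray 0.93 [332.3 336. ] [ 0.5006 -0.2378  0.    ] [ 0.4839 -0.2454  0.043 ]
spanner 0.97 [318.6 311.4] [ 0.5216 -0.1778  0.0076] [ 0.5216 -0.1778  0.0076]
```

View pics/top0.png

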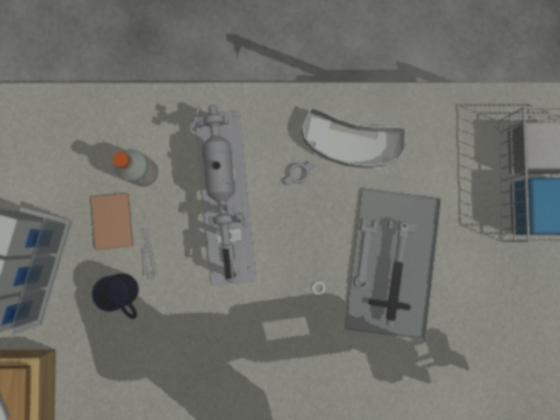

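View pics/side0.png

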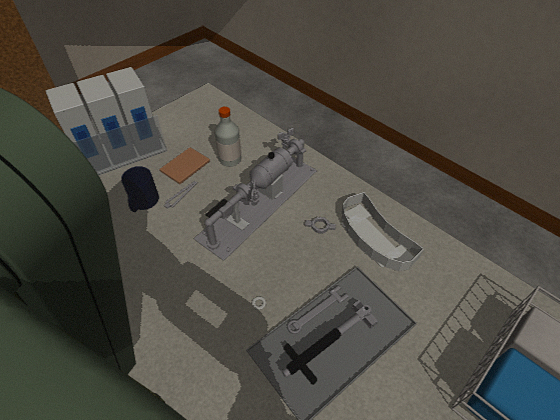

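The top view shows the wrench in the tray, with its grip at about (396,290) and head at (403,224). The near clamp is at about (226,218), with its nut on the tray side near (238,220). I'll turn and go above the wrench.

```bash
python3 -m jog '[[0,0,0,1,0],[0,0,0,1,0],[0,0,0,1.0,0],[0,0,0,0.1,0]]' | tail -1; python3 -m jog '[[0,-0.72,-0.47,0,0],[0,-0.72,-0.47,0,0],[0,-0.72,-0.47,0,0],[0,-0.72,-0.47,0,0],[0,-0.72,-0.47,0,0]]' >/dev/null;python3 -m jog '[[0,-0.72,-0.47,0,0],[0,-0.72,-0.47,0,0],[0,-0.72,-0.47,0,0],[0,-0.72,-0.47,0,0],[0,-0.72,-0.47,0,0]]'; python3 -m jog '[[0,-0.72,-0.47,0,0],[0,-0.72,-0.47,0,0],[0,0,0,0,110],[0,0,0,0,110],[0,0,0,0,110]]'
python3 - <<'E'
from h import *
s,m=st()
for n in ("wrist","top","side"):
    c=eyes.snapshot(n); cv2.imwrite(f"pics/{n}1.png",c["img"])
    if n=="wrist": print(c["cam_to_world"].round(3).tolist())
    for l,z in (("wrench_grip",.032),("wrench_key",.002),("wrench_hinge",.032),("nut_top",.144),("tray",0)):
        for r in models.mark_of(l,c)[:1]: print(n,l,round(r["p"],2),np.round(r["point"],1),px2w(c,r["point"],z).round(4),px2w(c,r["point"]).round(4))
E
```

```text
opening: 0.0911
time_s: 2.2
position: [0.3934, -0.2901, 0.2142]
tcp_rot: [-2.152, 0.147, 2.151]
contact_force: [0.4, 0.2, 0.3]
opening: 0.0913
time_s: 2.7
position: [0.4373, -0.24, 0.2139]
tcp_rot: [-2.149, 0.15, 2.15]
contact_force: [0.0, -0.4, -0.2]
opening: 0.0702
t 2.7 pos [ 0.4373 -0.24    0.2139] x [-0. -0. -1.] y [-0.138 -0.99   0.   ] z [-0.99   0.138  0.   ] F [ 0.03 -0.39 -0.23] M [ 0.01 -0.02  0.02] open 0.0701758405539224
[[-0.137, -0.945, -0.296, 0.522], [-0.991, 0.131, 0.04, -0.251], [0.001, 0.298, -0.954, 0.383], [0.0, 0.0, 0.0, 1.0]]
wrist wrench_grip 0.85 [272.  191.4] [ 0.4399 -0.2349  0.032 ] [ 0.4426 -0.2354  0.0434]
wrist wrench_key 0.88 [270.5  56.9] [ 0.5898 -0.2542  0.002 ] [ 0.5828 -0.2539  0.0413]
wrist wrench_hinge 0.71 [272.9  54.9] [ 0.586  -0.2567  0.032 ] [ 0.5838 -0.2565  0.0437]
wrist tray 0.95 [268.9 139.4] [ 0.4987 -0.2389  0.    ] [ 0.5012 -0.2403  0.0418]
top wrench_grip 0.84 [395.3 290.6] [ 0.4336 -0.2337  0.032 ] [ 0.4647 -0.1565  0.3342]
top wrench_key 0.49 [399.6 225.4] [ 0.5892 -0.2551  0.002 ] [ 0.5882 -0.246   0.0362]
top wrench_hinge 0.97 [401.8 225.6] [ 0.5878 -0.2524  0.032 ] [ 0.5875 -0.2498  0.0416]
top nut_top 0.63 [239.2 214.3] [0.611  0.1288 0.144 ] [0.6119 0.1299 0.1272]
top tray 0.59 [392.6 264. ] [ 0.4949 -0.2365  0.    ] [ 0.495  -0.236   0.0019]
side wrench_grip 0.75 [312.9 354.3] [ 0.4281 -0.239   0.032 ] [ 0.4251 -0.2408  0.0416]
side wrench_key 0.69 [316.8 312.9] [ 0.5181 -0.1758  0.002 ] [ 0.5163 -0.1769  0.0065]
side tray 0.61 [332.3 339.8] [ 0.4937 -0.2434  0.    ] [ 0.478  -0.2505  0.0414]
```

```bash
cat >> h.py <<'E'
def cloud(c):
    K=c["intrinsics"];d=c["range_z"];v,u=np.mgrid[0:d.shape[0],0:d.shape[1]]
    P=np.stack([(u-K[0,2])/K[0,0]*d,(v-K[1,2])/K[1,1]*d,d],-1)
    W=P@c["cam_to_world"][:3,:3].T+c["cam_to_world"][:3,3]
    W[d<=0]=np.nan; return W
E
python3 - <<'E'
from h import *
c=eyes.snapshot("wrist"); W=cloud(c); np.save("w1.npy",W)
a=np.array([np.cos(np.radians(-8)),np.sin(np.radians(-8))]);n=np.array([-a[1],a[0]])
q=(W[...,:2]-[.437,-.237]);x=q@a;y=q@n
m=(W[...,2]>.038)&(W[...,2]<.055)&(abs(y)<.05)&(c["img"].max(2)<70)
xs,ys=x[m],y[m]
for lo in np.arange(-.09,.19,.01):
    k=(xs>=lo)&(xs<lo+.01)
    if k.sum()>5: print(round(lo,2),k.sum(),np.percentile(ys[k],[2,50,98]).round(4),np.median(W[...,2][m][k]).round(4))
E
```

```text
-0.07 85 [-0.0016  0.0058  0.0145] 0.0424
-0.06 105 [-0.0028  0.0058  0.0132] 0.0424
-0.05 113 [-0.0028  0.0057  0.0143] 0.0426
-0.04 120 [-0.004   0.0056  0.0142] 0.0425
-0.03 127 [-0.004   0.0056  0.0141] 0.0425
-0.02 126 [-0.0039  0.0056  0.014 ] 0.0423
-0.01 130 [-0.0039  0.0049  0.0139] 0.0426
-0.0 137 [-0.0039  0.0043  0.0138] 0.0425
0.01 121 [-0.0038  0.0043  0.0125] 0.0427
0.02 134 [-0.0038  0.0042  0.0123] 0.0427
0.03 139 [-0.004   0.0042  0.0122] 0.0428
0.04 143 [-0.0049  0.0041  0.0121] 0.0425
0.05 143 [-0.0048  0.003   0.012 ] 0.0426
0.06 82 [-0.0048  0.0041  0.012 ] 0.042
```

View pics/wrist1.png

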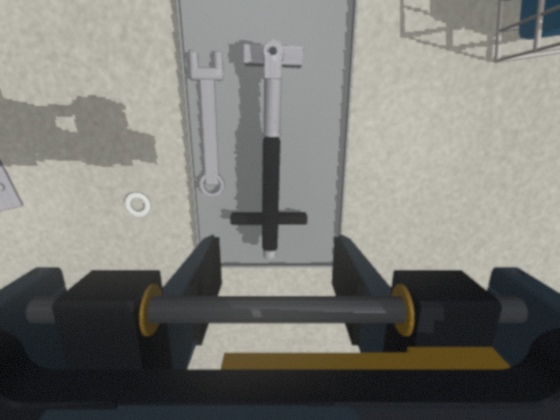

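The wrist view shows the wrench straight, with its grip around (271,192), rest bar at row 217 and head at (273,52). The depth fit puts the grip at (0.4377,-0.2323) with yaw -9.2°. I'll grasp 15 mm ahead of the grip centre.

```bash
python3 -m jog '[[0.5,-0.17,-0.37,0.15,110],[1,0,0,0,110],[1,0,0,0,110],[1,0,0,0,110],[0.7,0,0,0,110]]' | tail -4; python3 -m jog '[[0.5,0,0,0,110],[0.28,0,0,0,110],[0,0,0,0,110],[0,0,0,0,255],[0,0,0,0,255]]';python3 -m jog '[[0,0,0,0,255],[0,0,0,0,255],[0,0,0,0,255],[0,0,0,0,255],[0,0,0,0,255]]'
python3 -c "
from h import *
st()"
```

```text
position: [0.4524, -0.2341, 0.0437]
tcp_rot: [-2.135, 0.17, 2.14]
contact_force: [0.4, 0.0, 0.6]
opening: 0.0519
time_s: 4.65
position: [0.4544, -0.2352, 0.016]
tcp_rot: [-2.141, 0.173, 2.136]
contact_force: [-0.9, -0.0, 0.4]
opening: 0.0388
time_s: 5.15
position: [0.4538, -0.235, 0.0154]
tcp_rot: [-2.139, 0.173, 2.137]
contact_force: [-1.1, -0.1, 5.8]
opening: 0.0198
t 5.15 pos [ 0.4538 -0.235   0.0154] x [ 0.001 -0.001 -1.   ] y [-0.16  -0.987  0.   ] z [-0.987  0.16  -0.001] F [-1.11 -0.12  5.78] M [-0.03  0.18 -0.23] open 0.019795888375554637
```

```bash
python3 -m jog '[[-0.1,0,0,0,255],[-0.3,0,0,0,255],[-0.6,0,0,0,255],[-0.6,0,0,0,255],[-0.6,0,0,0,255]]'|tail -4;  python3 -m jog '[[-0.6,0,0,0,255],[-0.6,0,0,0,255],[-0.6,0,0,0,255],[-0.6,0,0,0,255],[-0.6,0,0,0,255]]'|tail -4; python3 -m jog '[[-0.3,-0.3,0,0,255],[0,-0.6,-0.2,0,255],[0,-0.7,-0.2,0,255],[0,-0.7,-0.2,0,255],[0,-0.7,-0.2,0,255]]'|tail -4;python3 -m jog '[[0,-0.7,-0.2,0,255],[0,-0.7,-0.15,0,255],[0,-0.6,0,0,255],[0,-0.38,0,-0.3,255],[0,0,0,-0.7,255]]'|tail -4;python3 -m jog '[[0,0,0,-1,255],[0,0,0,-1,255],[0,0,0,-1,255],[0,0,0,-1,255],[0,0,0,-1,255]]'|tail -4;python3 -m jog '[[0,0,0,-1,255],[0,0,0,-1,255],[0,0,0,-1,255],[0,0,0,-1,255],[0,0,0,-1,255]]'|tail -4;python3 -m jog '[[0,0,0,-1,255],[0,0,0,-0.7,255],[0,0,0,-0.3,255],[0,0,0,0,255],[0,0,0,0,255]]'|tail -4
python3 - <<'E'
from h import *
s,m=st(); print(np.round(s["q"],2))
for n in ("wrist","top","side"):
    c=eyes.snapshot(n); cv2.imwrite(f"pics/{n}2.png",c["img"]); np.save(n+"2.npy",cloud(c))
    if n=="wrist": print(c["cam_to_world"].round(3).tolist(),c["intrinsics"].round(0).tolist())
    for l,z in (("wrench_grip",None),("wrench_key",None),("wrench_hinge",None),("nut_top",.144),("pipework",0)):
        for r in models.mark_of(l,c)[:2]: print(n,l,round(r["p"],2),np.round(r["point"],1),px2w(c,r["point"],z).round(4),px2w(c,r["point"]).round(4))
E
```

```text
position: [0.4527, -0.2342, 0.1035]
tcp_rot: [-2.136, 0.17, 2.14]
contact_force: [0.3, -1.6, -5.3]
opening: 0.0197
position: [0.4524, -0.2341, 0.2236]
tcp_rot: [-2.136, 0.17, 2.14]
contact_force: [1.4, 0.8, -4.0]
opening: 0.02
position: [0.5034, -0.1191, 0.234]
tcp_rot: [-2.135, 0.17, 2.141]
contact_force: [-0.5, -0.2, -4.6]
opening: 0.0195
position: [0.5325, -0.027, 0.234]
tcp_rot: [-2.212, 0.013, 2.217]
contact_force: [0.1, -0.3, -4.5]
opening: 0.0197
position: [0.5322, -0.0294, 0.2342]
tcp_rot: [1.823, 0.651, -1.827]
contact_force: [-0.3, 0.5, -5.1]
opening: 0.0199
position: [0.5324, -0.0295, 0.2343]
tcp_rot: [1.345, 1.115, -1.347]
contact_force: [0.5, 0.2, -5.2]
opening: 0.0199
position: [0.5328, -0.0295, 0.2345]
tcp_rot: [1.146, 1.248, -1.147]
contact_force: [0.4, -0.3, -4.2]
opening: 0.0198
t 8.65 pos [ 0.5328 -0.0295  0.2345] x [-0.001 -0.    -1.   ] y [ 0.996  0.084 -0.001] z [ 0.084 -0.996  0.   ] F [ 0.4  -0.28 -4.24] M [-0.18 -0.1   0.01] open 0.01976945658235908
[-0.08  0.24  1.62 -0.    1.28 -0.16]
[[0.996, 0.081, 0.024, 0.526], [0.085, -0.951, -0.297, 0.056], [-0.001, 0
[... 540 characters left out ...]
.608  0.1284 0.144 ] [0.6088 0.1294 0.1281]
top pipework 0.62 [225.9 221. ] [0.6028 0.1706 0.    ] [0.5976 0.1593 0.1236]
side wrench_grip 0.65 [284.8 214.1] [ 0.5288 -0.0556  0.2618] [ 0.5288 -0.0556  0.2618]
side wrench_grip 0.6 [247.6 214.5] [0.6066 0.1569 0.0057] [0.6066 0.1569 0.0057]
side wrench_key 0.63 [234.1 188.6] [0.5143 0.0817 0.2437] [0.5143 0.0817 0.2437]
side wrench_hinge 0.96 [228.5 179.7] [0.515  0.0986 0.2586] [0.515  0.0986 0.2586]
side wrench_hinge 0.38 [182.3 192.3] [ 0.5333  0.3602 -0.0011] [ 0.5333  0.3602 -0.0011]
side pipework 0.83 [248.3 216.5] [0.6059 0.1537 0.    ] [0.6041 0.1515 0.0036]
side pipework 0.2 [229.1 178.8] [0.6655 0.3022 0.    ] [0.517  0.0987 0.2599]
```

View pics/wrist2.png

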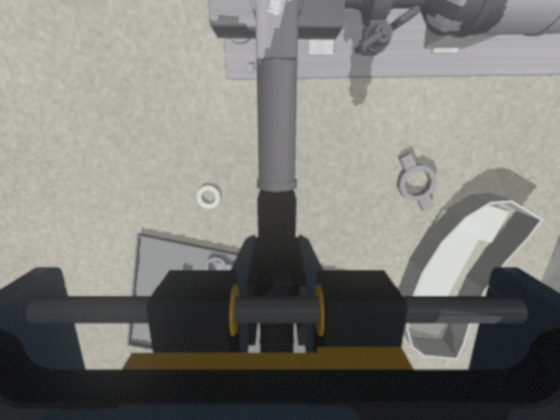

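```bash
python3 -m jog '[[0,0,-0.4,0,255],[0,0,-0.6,0,255],[0,0,-0.5,0,255],[0,0,0,0,255],[0,0,0,0,255]]'|tail -4
python3 - <<'E'
from h import *
T=np.load("top2.npy"); k=(T[...,0]>.44)&(T[...,0]<.75)&(T[...,1]>.125)&(T[...,1]<.22)&(T[...,2]<.2); print("max z",np.nanpercentile(T[...,2][k],[99,100]))
s,m=st()
c=eyes.snapshot("wrist"); W=cloud(c); np.save("wrist3.npy",W)
for l in ("nut_top","pipework","wrench_hinge"):
  for r in models.mark_of(l,c)[:2]: print(l,r["p"],r["point"],px2w(c,r["point"],{"nut_top":.144,"pipework":0,"wrench_hinge":.26}[l]).round(4),px2w(c,r["point"]).round(4))
p=models.mark_of("nut_top",c)[0]["point"]; u,v=map(int,p)
u0,v0=max(0,u-60),max(0,v-50)
cv2.imwrite("pics/crop3.png",cv2.resize(c["img"][v0:v0+100,u0:u0+120],None,fx=6,fy=6,interpolation=cv2.INTER_CUBIC)); print(u0,v0)
k=(np.hypot(W[...,0]-.608,W[...,1]-.129)<.032)&(W[...,2]>.131)&(W[...,2]<.150)
P=W[k]; print(k.sum(),np.percentile(P[:,2],[5,50,95]))
for lo in (.128,.134,.138,.141):
  Q=P[P[:,2]>lo][:,:2].astype(np.float32)
  if len(Q)>5: r=cv2.minAreaRect(Q); pc=np.linalg.svd(Q-Q.mean(0))[2][0]; print(lo,len(Q),r,Q.mean(0),np.degrees(np.arctan2(pc[1],pc[0])))
E
```

```text
position: [0.5279, 0.0309, 0.2348]
tcp_rot: [1.145, 1.248, -1.146]
contact_force: [-0.5, 0.3, -4.2]
opening: 0.0198
max z [0.14806788 0.15560863]
t 10.05 pos [0.5279 0.0309 0.2348] x [-0. -0. -1.] y [ 0.996  0.086 -0.   ] z [ 0.086 -0.996  0.   ] F [-0.49  0.29 -4.19] M [-0.2  -0.08 -0.09] open 0.0197644959797824
nut_top 0.69 [383.3, 109.9] [0.608  0.1304 0.144 ] [0.6136 0.1313 0.1273]
pipework 0.64 [345.4, 83.9] [0.6032 0.1646 0.    ] [0.6021 0.1639 0.0052]
323 59
477 [0.13199233 0.14121943 0.1431049 ]
0.128 477 ((0.6069484353065491, 0.12995220720767975), (0.04928107187151909, 0.006820846814662218), 38.2534294128418) [0.6066745  0.13035229] -142.82118
0.134 378 ((0.6069222688674927, 0.12995317578315735), (0.049315620213747025, 0.0060540055856108665), 37.11423873901367) [0.60676    0.13038392] -142.85268
0.138 311 ((0.6070479154586792, 0.13004818558692932), (0.049000754952430725, 0.0060540055856108665), 37.11423873901367) [0.60726714 0.13044722] -142.8255
0.141 254 ((0.607139527797699, 0.13010750710964203), (0.04878661036491394, 0.0056986622512340546), 37.443389892578125) [0.60755783 0.13050258] -142.59991
```

View pics/crop3.png

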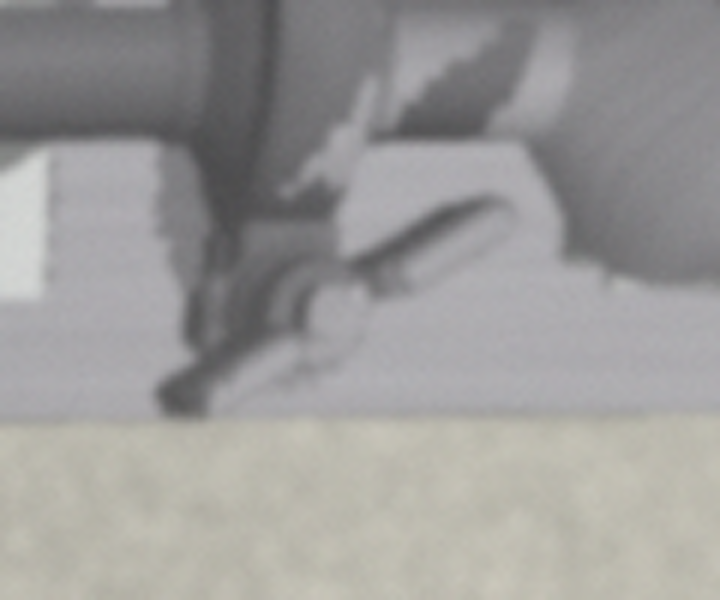

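The crop shows the wing nut, boss at about (335,305) in the crop, with its ears running from lower left to upper right. Depth gives its centre as (0.607,0.130) and the ears at 37.2°. Next I measure the key's offset in the hand.

```bash
python3 - <<'E'
from h import *
def ana(W,p,m,zlo,zhi,name):
    f=-m[:,2];l=m[:,1]
    q=W-p; x=q@f; y=q@l; z=W[...,2]-p[2]
    k=(x>.1)&(x<.18)&(abs(y)<.05)&(z>zlo)&(z<zhi)
    print(name,k.sum(),"z",np.percentile(z[k],[2,25,50,75,98]).round(4),"x",np.percentile(x[k],[0,2,50,98,100]).round(4),"y",np.percentile(y[k],[0,2,50,98,100]).round(4))
    kk=k&(abs(y)>.014)
    print("  cross: n",kk.sum(),"x",np.percentile(x[kk],[0,3,50,97,100]).round(4),"z",np.percentile(z[kk],[2,50,98]).round(4),"slope",np.polyfit(y[kk],x[kk],1).round(4))
    for a in (-.03,-.02,.0,.02,.03):
        j=k&(abs(y-a)<.004)
        if j.sum()>3: print("   y",a,x[j].min().round(4),x[j].max().round(4))
    j=(x>.02)&(x<.1)&(abs(y)<.016)&(z>zlo)&(z<zhi); 
    if j.sum()>20: print("  shaft y=",np.polyfit(x[j],y[j],1).round(4), "z",np.polyfit(x[j],z[j],1).round(4))
s,m=st(); p=np.array(s["position"])
ana(np.load("wrist3.npy"),p,m,-.02,.04,"wrist3")
ana(np.load("wrist2.npy"),np.array([.5328,-.0295,.2345]),m,-.02,.04,"wrist2")
ana(np.load("top2.npy"),np.array([.5328,-.0295,.2345]),m,-.02,.04,"top2")
m0=np.array([[0,-.16,-.987],[0,-.987,.16],[-1,0,0]])
ana(np.load("w1.npy"),np.array([.4538,-.235,.0154]),m0,-.004,.04,"w1")
E
```

```text
t 10.3 pos [0.5281 0.0297 0.2347] x [-0. -0. -1.] y [ 0.997  0.083 -0.   ] z [ 0.083 -0.997  0.   ] F [ 0.41 -1.01 -4.67] M [-0.17 -0.15  0.  ] open 0.019626948978339328
wrist3 7126 z [-0.011   0.0069  0.02    0.0249  0.0263] x [0.1    0.1015 0.1282 0.1386 0.1398] y [-0.0323 -0.0299  0.0004  0.0302  0.0324]
  cross: n 2877 x [0.1276 0.1279 0.1317 0.1389 0.1398] z [-0.0129  0.0068  0.0086] slope [-0.0033  0.1322]
   y -0.03 0.128 0.1398
   y -0.02 0.1279 0.1393
   y 0.0 0.1 0.1337
   y 0.02 0.1276 0.1395
   y 0.03 0.1276 0.1397
  shaft y= [-0.0032  0.0006] z [-0.0726  0.0286]
wrist2 7026 z [-0.011   0.0069  0.0194  0.0249  0.0263] x [0.1    0.1014 0.1271 0.1375 0.1386] y [-0.0317 -0.0296  0.0006  0.0305  0.0325]
  cross: n 2878 x [0.1261 0.1267 0.1304 0.1377 0.1386] z [-0.013   0.0068  0.0086] slope [-0.0036  0.131 ]
   y -0.03 0.127 0.1385
   y -0.02 0.1268 0.1382
   y 0.0 0.1001 0.1326
   y 0.02 0.1264 0.1382
   y 0.03 0.1261 0.1385
  shaft y= [-0.0014  0.0006] z [-0.0706  0.0284]
top2 481 z [0.0042 0.0088 0.0206 0.0262 0.0299] x [0.1    0.1019 0.1333 0.1467 0.1487] y [-0.0323 -0.0307 -0.0004  0.0291  0.0309]
  cross: n 185 x [0.1282 0.1287 0.1372 0.1463 0.1476] z [-0.0063  0.0086  0.0117] slope [-0.0091  0.1373]
   y -0.03 0.1289 0.146
   y -0.02 0.1293 0.1476
   y 0.0 0.1002 0.1487
   y 0.02 0.1282 0.146
   y 0.03 0.1291 0.1465
  shaft y= [-0.0199  0.001 ] z [-0.0394  0.027 ]
w1 1674 z [0.0016 0.0076 0.0211 0.0254 0.0283] x [0.1002 0.102  0.1316 0.1451 0.1475] y [-0.0315 -0.0297  0.0002  0.0301  0.0321]
  cross: n 666 x [0.1264 0.1268 0.1355 0.1445 0.1457] z [-0.0009  0.0076  0.0092] slope [-0.0084  0.1354]
   y -0.03 0.1271 0.1453
   y -0.02 0.127 0.1457
   y 0.0 0.1003 0.1475
   y 0.02 0.1266 0.1445
   y 0.03 0.1264 0.1447
  shaft y= [0.005 0.   ] z [-0.0694  0.0284]
```

```bash
python3 -m jog '[[0,0.4,0.05,0,255],[0,0.7,0.1,0,255],[0,0.7,0.1,0,255],[0,0.7,0.1,0,255],[0,0.7,0.1,0,255]]'|tail -4;python3 -m jog '[[0,0.5,0.1,0,255],[0,0.3,0,-0.3,255],[0,0,0,-0.9,255],[0,0,0,-0.9,255],[0,0,0,-0.9,255]]'|tail -4;python3 -m jog '[[0.3,0,0,-0.7,255],[0.5,0,0,-0.35,255],[0.5,0,0,0,255],[0.2,0,0,0,255],[0,0,0,0,255]]'|tail -4;python3 -m jog '[[0,0,0,0,255],[0,0,0,0,255]]' >/dev/null
cat >> h.py <<'E'
def key(nut=(.607,.130),yaw=127.2,L=.1365):
    s,m=st();p=np.array(s["position"]);f=-m[:,2];k=p+L*f
    d=np.r_[nut,p[2]]-k; y=np.degrees(np.arctan2(f[1],f[0]))
    print("key",k.round(4),"mouth",round(p[2]-.0134,4),"yaw",y.round(2),"err world",d.round(4),"err tool units",(m.T@d/.04).round(3),"twist units",round(-(yaw-y)/8,3))
    return s,m
E
python3 -c "
from h import *
key()
c=eyes.snapshot('side');cv2.imwrite('pics/side4.png',cv2.resize(c['img'][130:250,180:320],None,fx=5,fy=5,interpolation=cv2.INTER_CUBIC))"
```

```text
position: [0.6583, 0.0223, 0.2345]
tcp_rot: [1.147, 1.248, -1.148]
contact_force: [0.5, 0.8, -3.7]
opening: 0.0197
position: [0.6896, 0.0211, 0.2341]
tcp_rot: [0.828, 1.408, -0.828]
contact_force: [0.1, -0.1, -5.4]
opening: 0.0195
position: [0.6887, 0.0214, 0.173]
tcp_rot: [0.718, 1.451, -0.721]
contact_force: [0.1, 0.3, -4.8]
opening: 0.0199
t 12.0 pos [0.6902 0.0217 0.1762] x [ 0.003  0.    -1.   ] y [0.796 0.605 0.002] z [ 0.605 -0.796  0.002] F [ 0.03  0.4  -4.36] M [-0.11 -0.21 -0.01] open 0.02007019511564211
key [0.6077 0.1304 0.176 ] mouth 0.1628 yaw 127.22 err world [-0.0007 -0.0004  0.0002] err tool units [-0.006 -0.019 -0.002] twist units 0.003
```

```bash
python3 -m jog '[[0.2,-0.01,0,0,255],[0.2,0,0,0,255],[0,0,0,0,255],[0.1,0,0,0,255],[0,0,0,0,255]]'|tail -4;python3 -m jog '[[0.1,0,0,0,255],[0.05,0,0,0,255],[0,0,0,0,255]]'
python3 -c "
from h import *
key()"
```

```text
position: [0.6888, 0.0216, 0.1541]
tcp_rot: [0.718, 1.45, -0.719]
contact_force: [-0.1, -0.8, -5.0]
opening: 0.0198
time_s: 12.85
position: [0.689, 0.0214, 0.1484]
tcp_rot: [0.718, 1.449, -0.719]
contact_force: [0.2, -0.5, -5.2]
opening: 0.0199
t 12.85 pos [0.689  0.0214 0.1484] x [-0. -0. -1.] y [ 0.796  0.605 -0.   ] z [ 0.605 -0.796  0.   ] F [ 0.25 -0.51 -5.22] M [-0.18 -0.27  0.  ] open 0.019885842729878027
key [0.6064 0.1301 0.1483] mouth 0.135 yaw 127.23 err world [ 0.0006 -0.0001  0.    ] err tool units [-0.     0.011  0.011] twist units 0.004
```

```bash
python3 -m jog '[[0.07,0,0,0,255],[0.05,0,0,0,255],[0,0,0,0,255]]'|tail -3;python3 -m jog '[[0.04,0,0,0,255],[0,0,0,0,255],[0,0,0,0,255]]'
python3 -c "
from h import *
key()
c=eyes.snapshot('side');cv2.imwrite('pics/side5.png',cv2.resize(c['img'][130:250,180:320],None,fx=5,fy=5,interpolation=cv2.INTER_CUBIC))"
```

```text
tcp_rot: [0.718, 1.448, -0.719]
contact_force: [-0.0, -0.2, -5.8]
opening: 0.0192
time_s: 13.45
position: [0.6892, 0.0214, 0.1425]
tcp_rot: [0.719, 1.448, -0.719]
contact_force: [1.0, -1.2, -3.8]
opening: 0.0198
t 13.45 pos [0.6892 0.0214 0.1425] x [ 0.001 -0.    -1.   ] y [0.796 0.605 0.   ] z [ 0.605 -0.796  0.001] F [ 0.99 -1.15 -3.79] M [-0.31 -0.38 -0.  ] open 0.019760697690483497
key [0.6066 0.1301 0.1424] mouth 0.1291 yaw 127.23 err world [ 0.0004 -0.0001  0.0001] err tool units [-0.002  0.006  0.007] twist units 0.004
```

View pics/side5.png

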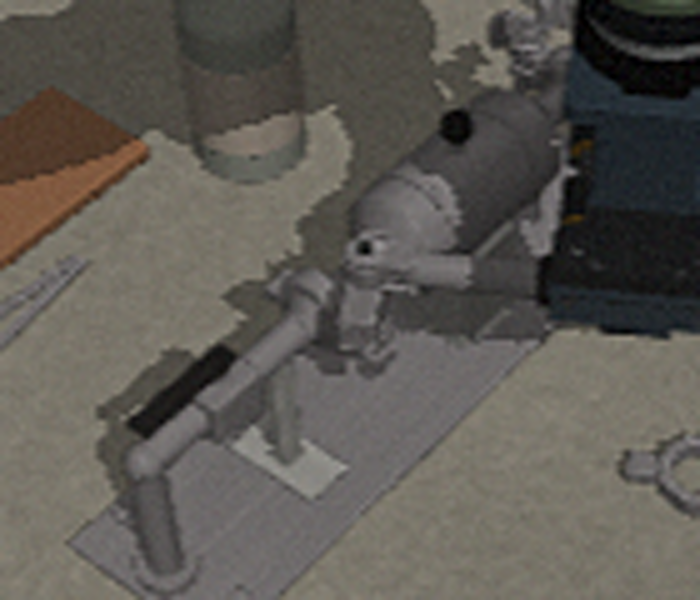

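The key is fully fitted: mouth at 0.129, with only light contact, and the side view shows the head seated on the nut. I'll turn clockwise about the nut in 1° rows and watch the moment about the key.

```bash
cat >> h.py <<'E'
def tq(base=None,L=.1365,drop=None):
    s=sensors.read_state();m=R.from_rotvec(s["tcp_rot"]).as_matrix();F=m.T@np.array(s["contact_force"]);M=m.T@np.array(s["moment"])
    p=np.array(s["position"]);f=-m[:,2];k=p+L*f
    print("t",round(s["time_s"],2),"yaw",np.degrees(np.arctan2(f[1],f[0])).round(2),"Ftool",F.round(1),"Mtool",M.round(2),"Fy*L",(F[1]*L).round(2),"Fy*L-Mx",(F[1]*L-M[0]).round(2),"key",k.round(4),flush=True)
E
python3 -c "
from h import *
tq()"
python3 -m jog '[[0,-0.06,-0.0005,0.125,255],[0,-0.06,-0.0005,0.125,255],[0,-0.06,-0.0005,0.125,255],[0,-0.06,-0.0005,0.125,255],[0,-0.06,-0.0005,0.125,255]]' >/dev/null
python3 -c "
from h import *
tq()"
python3 -m jog '[[0,-0.06,-0.0005,0.125,255],[0,-0.06,-0.0005,0.125,255],[0,-0.06,-0.0005,0.125,255]]' >/dev/null
python3 -c "
from h import *
tq()"
```

```text
t 13.5 yaw 127.23 Ftool [ 4.7 -0.5  1. ] Mtool [ 0.02 -0.5   0.13] Fy*L -0.07 Fy*L-Mx -0.09 key [0.6066 0.13   0.1424]
t 14.0 yaw 122.2 Ftool [4.5 2.4 4.9] Mtool [-0.38 -1.07  0.54] Fy*L 0.33 Fy*L-Mx 0.71 key [0.6073 0.1297 0.1424]
t 14.3 yaw 119.2 Ftool [4.2 2.5 5.1] Mtool [-0.42 -1.03  0.59] Fy*L 0.34 Fy*L-Mx 0.76 key [0.6073 0.1297 0.1425]
```

```bash
cat > tq.py <<'E'
from h import *
tq()
E
python3 -m jog '[[0,-0.06,0.005,0.125,255],[0,-0.06,0.005,0.125,255],[0,-0.06,0,0.125,255],[0,-0.06,-0.0005,0.125,255],[0,-0.06,-0.0005,0.125,255]]' >/dev/null
python3 tq.py
```

```text
t 14.8 yaw 114.16 Ftool [4.5 2.9 3.7] Mtool [-0.31 -0.91  0.72] Fy*L 0.4 Fy*L-Mx 0.71 key [0.6072 0.1296 0.1425]
```

```bash

python3 -m jog '[[0,-0.06,-0.0005,0.125,255],[0,-0.06,-0.0005,0.125,255],[0,-0.06,-0.0005,0.125,255],[0,-0.06,-0.0005,0.125,255],[0,-0.06,-0.0005,0.125,255]]' >/dev/null
python3 tq.py
```

```text
t 15.3 yaw 109.15 Ftool [4.4 4.6 4.3] Mtool [-0.16 -0.94  0.79] Fy*L 0.62 Fy*L-Mx 0.79 key [0.6071 0.1295 0.1425]
```

```bash

python3 -m jog '[[0,-0.06,-0.0005,0.125,255],[0,-0.06,-0.0005,0.125,255],[0,-0.06,-0.0005,0.125,255],[0,-0.06,-0.0005,0.125,255],[0,-0.06,-0.0005,0.125,255]]' >/dev/null
python3 tq.py
```

```text
t 15.8 yaw 104.15 Ftool [5.9 4.4 3.6] Mtool [-0.22 -0.88  0.85] Fy*L 0.6 Fy*L-Mx 0.82 key [0.607  0.1295 0.1425]
```

```bash

python3 -m jog '[[0,-0.06,-0.0005,0.125,255],[0,-0.06,-0.0005,0.125,255],[0,-0.06,-0.0005,0.125,255],[0,-0.06,-0.0005,0.125,255]]' >/dev/null
python3 tq.py
```

```text
t 16.2 yaw 100.14 Ftool [5.7 3.7 3.4] Mtool [-0.17 -0.89  0.9 ] Fy*L 0.5 Fy*L-Mx 0.67 key [0.607  0.1295 0.1425]
```

```bash

python3 -m jog '[[0,-0.06,-0.0005,0.125,255],[0,-0.06,-0.0005,0.125,255],[0,-0.06,-0.0005,0.125,255],[0,-0.06,-0.0005,0.125,255]]' >/dev/null
python3 tq.py
```

```text
t 16.6 yaw 96.14 Ftool [5.  4.4 3.2] Mtool [-0.11 -0.78  0.99] Fy*L 0.6 Fy*L-Mx 0.71 key [0.6069 0.1294 0.1425]
```

```bash

python3 -m jog '[[0,-0.06,-0.0005,0.125,255],[0,-0.06,-0.0005,0.125,255],[0,-0.06,-0.0005,0.125,255],[0,-0.06,-0.0005,0.125,255]]' >/dev/null
python3 tq.py
```

```text
t 17.0 yaw 92.13 Ftool [4.5 4.1 2.6] Mtool [-0.02 -0.79  0.99] Fy*L 0.56 Fy*L-Mx 0.57 key [0.6068 0.1294 0.1425]
```

```bash

python3 -m jog '[[0,-0.06,-0.0005,0.125,255],[0,-0.06,-0.0005,0.125,255]]' >/dev/null
python3 tq.py; python3 -m jog '[[0,0,0,0,255]]' >/dev/null; python3 tq.py
```

```text
t 17.2 yaw 90.14 Ftool [5.8 4.9 3.4] Mtool [-0.2  -0.69  1.1 ] Fy*L 0.67 Fy*L-Mx 0.87 key [0.6069 0.1294 0.1425]
t 17.3 yaw 90.16 Ftool [5.6 4.  2.8] Mtool [-0.16 -0.73  1.07] Fy*L 0.55 Fy*L-Mx 0.71 key [0.6068 0.1294 0.1426]
```

```bash

python3 -m jog '[[0,-0.06,-0.0005,0.125,255],[0,-0.06,-0.0005,0.125,255],[0,-0.06,-0.0005,0.125,255]]' >/dev/null
python3 tq.py; python3 -m jog '[[0,0,0,0,255]]' >/dev/null; python3 tq.py
```

```text
t 17.6 yaw 87.17 Ftool [4.4 5.2 2.4] Mtool [-0.25 -0.68  1.14] Fy*L 0.71 Fy*L-Mx 0.97 key [0.6069 0.1294 0.1426]
t 17.7 yaw 87.18 Ftool [5.4 5.7 2. ] Mtool [-0.19 -0.68  1.17] Fy*L 0.77 Fy*L-Mx 0.97 key [0.6068 0.1294 0.1426]
```

Moment is rising (0.97 N m), so the nut is seated. I'll use finer steps now.

```bash

python3 -m jog '[[0,-0.06,-0.0005,0.125,255],[0,-0.06,-0.0005,0.125,255]]' >/dev/null
python3 tq.py; python3 -m jog '[[0,0,0,0,255]]' >/dev/null; python3 tq.py
```

```text
t 17.9 yaw 85.18 Ftool [5.5 4.8 2.2] Mtool [-0.36 -0.63  1.2 ] Fy*L 0.66 Fy*L-Mx 1.02 key [0.6069 0.1294 0.1425]
t 18.0 yaw 85.19 Ftool [6.1 4.9 2.2] Mtool [-0.21 -0.7   1.2 ] Fy*L 0.67 Fy*L-Mx 0.88 key [0.6068 0.1294 0.1426]
```

```bash

python3 -m jog '[[0,-0.06,-0.0005,0.125,255],[0,-0.06,-0.0005,0.125,255]]' >/dev/null
python3 tq.py; python3 -m jog '[[0,0,0,0,255]]' >/dev/null; python3 tq.py
```

```text
t 18.2 yaw 83.19 Ftool [6.7 5.  1.9] Mtool [-0.38 -0.6   1.21] Fy*L 0.69 Fy*L-Mx 1.06 key [0.6069 0.1294 0.1425]
t 18.3 yaw 83.2 Ftool [6.3 4.8 2. ] Mtool [-0.24 -0.66  1.21] Fy*L 0.65 Fy*L-Mx 0.9 key [0.6068 0.1294 0.1426]
```

```bash

python3 -m jog '[[0,-0.06,-0.0005,0.125,255],[0,-0.06,-0.0005,0.125,255]]' >/dev/null
python3 tq.py; python3 -m jog '[[0,-0.06,-0.0005,0.125,255]]' >/dev/null; python3 tq.py
```

```text
t 18.5 yaw 81.2 Ftool [5.4 5.7 1.6] Mtool [-0.41 -0.54  1.25] Fy*L 0.78 Fy*L-Mx 1.19 key [0.6069 0.1294 0.1426]
t 18.6 yaw 80.2 Ftool [6.1 6.2 1.9] Mtool [-0.36 -0.61  1.28] Fy*L 0.84 Fy*L-Mx 1.21 key [0.6069 0.1294 0.1426]
```

```bash

python3 -m jog '[[0,-0.06,-0.0005,0.125,255]]' >/dev/null
python3 tq.py; python3 -m jog '[[0,-0.06,-0.0005,0.125,255]]' >/dev/null; python3 tq.py
```

```text
t 18.7 yaw 79.2 Ftool [4.7 6.5 2.5] Mtool [-0.44 -0.57  1.31] Fy*L 0.89 Fy*L-Mx 1.32 key [0.6069 0.1294 0.1426]
t 18.8 yaw 78.21 Ftool [5.5 7.  1. ] Mtool [-0.47 -0.53  1.3 ] Fy*L 0.96 Fy*L-Mx 1.43 key [0.6069 0.1294 0.1426]
```

Close to the click; one degree at a time.

```bash

python3 -m jog '[[0,-0.06,-0.0005,0.125,255]]' >/dev/null
python3 tq.py
```

```text
t 18.9 yaw 77.21 Ftool [6.6 5.5 1. ] Mtool [-0.48 -0.5   1.41] Fy*L 0.75 Fy*L-Mx 1.23 key [0.6069 0.1294 0.1426]
```

```bash

python3 -m jog '[[0,-0.06,-0.0005,0.125,255]]' >/dev/null
python3 tq.py
```

```text
t 19.0 yaw 76.22 Ftool [5.3 5.8 0.7] Mtool [-0.49 -0.5   1.4 ] Fy*L 0.8 Fy*L-Mx 1.28 key [0.6069 0.1293 0.1426]
```

```bash

python3 -m jog '[[0,-0.06,-0.0005,0.125,255]]' >/dev/null
python3 tq.py
```

```text
t 19.1 yaw 75.22 Ftool [6.2 7.3 0.8] Mtool [-0.43 -0.43  1.38] Fy*L 1.0 Fy*L-Mx 1.43 key [0.6069 0.1293 0.1426]
```

```bash

python3 -m jog '[[0,-0.06,-0.0005,0.125,255]]' >/dev/null
python3 tq.py
```

```text
t 19.2 yaw 74.22 Ftool [6.7 6.3 1.4] Mtool [-0.39 -0.43  1.45] Fy*L 0.86 Fy*L-Mx 1.25 key [0.6069 0.1294 0.1426]
```

```bash

python3 -m jog '[[0,-0.06,-0.0005,0.125,255]]' >/dev/null
python3 tq.py
```

```text
t 19.3 yaw 73.2 Ftool [6.2 6.  0.4] Mtool [-0.31 -0.48  1.33] Fy*L 0.83 Fy*L-Mx 1.14 key [0.6068 0.1294 0.1426]
```

```bash

python3 -m jog '[[0,-0.06,-0.0005,0.125,255]]' >/dev/null
python3 tq.py
```

```text
t 19.4 yaw 72.18 Ftool [5.3 5.8 0.7] Mtool [-0.28 -0.44  1.33] Fy*L 0.78 Fy*L-Mx 1.07 key [0.6067 0.1294 0.1426]
```

```bash

python3 -m jog '[[0,-0.06,-0.0005,0.125,255]]' >/dev/null
python3 tq.py
```

```text
t 19.5 yaw 71.17 Ftool [5.5 5.4 0.2] Mtool [-0.14 -0.44  1.28] Fy*L 0.74 Fy*L-Mx 0.89 key [0.6067 0.1294 0.1426]
```

The click is confirmed: the moment fell from 1.43 to 0.89 N m over 4° of handle travel. I stop here and back off to unload.

```bash

python3 -m jog '[[0,0.06,-0.0005,-0.125,255],[0,0.06,-0.0005,-0.125,255],[0,0.06,-0.0005,-0.125,255],[0,0.06,-0.0005,-0.125,255]]' >/dev/null
python3 tq.py;python3 -m jog '[[0,0.06,-0.0005,-0.125,255],[0,0.03,-0.0003,-0.0625,255]]' >/dev/null;python3 tq.py
```

```text
t 19.9 yaw 75.31 Ftool [5.9 6.  2.2] Mtool [-0.44 -0.5   1.3 ] Fy*L 0.82 Fy*L-Mx 1.25 key [0.6069 0.1293 0.1427]
t 20.1 yaw 76.67 Ftool [4.6 4.9 2. ] Mtool [ 0.25 -0.54  0.94] Fy*L 0.66 Fy*L-Mx 0.41 key [0.6064 0.1294 0.1425]
```

```bash

python3 -m jog '[[0,0.03,-0.0003,-0.03,255],[0,0,0,0,255]]' >/dev/null
python3 tq.py;python3 -m jog '[[0,0.02,0,0,255],[0,0,0,0,255]]' >/dev/null;python3 tq.py
```

```text
t 20.3 yaw 76.91 Ftool [5.  3.9 2.4] Mtool [ 0.26 -0.47  0.86] Fy*L 0.53 Fy*L-Mx 0.27 key [0.6065 0.1294 0.1424]
t 20.5 yaw 76.96 Ftool [3.8 2.9 2.1] Mtool [ 0.08 -0.34  0.56] Fy*L 0.4 Fy*L-Mx 0.31 key [0.6067 0.1294 0.1423]
```

```bash

python3 -m jog '[[0,0.03,0.005,0,255],[0,0,0,0,255]]' >/dev/null
python3 tq.py;python3 -m jog '[[0,0.02,0.005,-0.02,255],[0,0,0,0,255]]' >/dev/null;python3 tq.py
```

```text
t 20.7 yaw 77.0 Ftool [ 2.7 -1.   1.8] Mtool [-0.21 -0.1  -0.05] Fy*L -0.14 Fy*L-Mx 0.07 key [0.6071 0.1292 0.1421]
t 20.9 yaw 77.17 Ftool [ 1.8 -2.9  1.1] Mtool [-0.44  0.08 -0.46] Fy*L -0.4 Fy*L-Mx 0.04 key [0.6074 0.129  0.142 ]
```

```bash

python3 -m jog '[[-0.05,-0.02,0,0,255],[-0.1,0,0,0,255],[-0.1,0,0,0,255]]' >/dev/null
python3 tq.py;python3 -m jog '[[-0.15,0,0,0,255],[-0.2,0,0,0,255],[-0.4,0,0,0,255],[-0.6,0,0,0,255],[-0.7,0,0,0,255]]' >/dev/null;python3 tq.py
python3 - <<'E'
from h import *
s,m=st(); print(np.round(s["q"],2))
c=eyes.snapshot("wrist"); W=cloud(c); np.save("wrist6.npy",W); cv2.imwrite("pics/wrist6.png",c["img"])
p=np.array(s["position"]);f=-m[:,2];l=m[:,1];q=W-p;x=q@f;y=q@l;z=q[...,2]
k=(x>.1)&(x<.18)&(abs(y)<.05)&(z>-.02)&(z<.04)&(abs(y)>.014)
print("cross x",np.percentile(x[k],[0,3,50,97]).round(4),"z",np.percentile(z[k],[2,50,98]).round(4),"slope",np.polyfit(y[k],x[k],1).round(4))
j=(x>.02)&(x<.1)&(abs(y)<.016)&(z>-.02)&(z<.04); print("shaft",np.polyfit(x[j],y[j],1).round(4),np.polyfit(x[j],z[j],1).round(4))
t=eyes.snapshot("top"); T=cloud(t)
for n,V in (("wrist",W),("top",T)):
  k=(np.hypot(V[...,0]-.607,V[...,1]-.13)<.032)&(V[...,2]>.134)&(V[...,2]<.15)
  if k.sum()>10: Q=V[k][:,:2].astype(np.float32); print(n,k.sum(),cv2.minAreaRect(Q))
cv2.imwrite("pics/top6.png",t["img"])
E
```

```text
t 21.2 yaw 77.11 Ftool [4.8 0.2 1.1] Mtool [ 0.   -0.24  0.11] Fy*L 0.03 Fy*L-Mx 0.03 key [0.6083 0.1288 0.1526]
t 21.7 yaw 77.12 Ftool [ 4.1  0.5 -0.1] Mtool [ 0.05 -0.2   0.17] Fy*L 0.06 Fy*L-Mx 0.01 key [0.6076 0.1286 0.2351]
t 21.7 pos [ 0.5771 -0.0045  0.2351] x [-0.001 -0.    -1.   ] y [ 0.975 -0.223 -0.001] z [-0.223 -0.975  0.   ] F [ 0.47  0.03 -4.15] M [-0.23 -0.12 -0.05] open 0.019838979043949063
[-0.03  0.31  1.52 -0.    1.31  0.2 ]
cross x [0.1264 0.1267 0.1306 0.1378] z [-0.0132  0.0068  0.0085] slope [-0.0046  0.1311]
shaft [-0.0005  0.0005] [-0.0719  0.0285]
wrist 195 ((0.6070918440818787, 0.13002954423427582), (0.0060369824059307575, 0.04930932819843292), 79.77571868896484)
```

```bash

python3 -m jog '[[0,-0.1,0.3,0,255],[0,-0.2,0.7,0,255],[0,-0.2,0.7,0,255],[0,-0.2,0.7,0,255],[0,-0.2,0.7,0,255]]'|tail -4;python3 -m jog '[[0,-0.2,0.7,0,255],[0,-0.2,0.7,0,255],[0,-0.2,0.7,0,255],[0,-0.15,0.7,0,255],[0,-0.07,0.41,0.3,255]]'|tail -4
python3 -m jog '[[0,0,0,0.7,255],[0,0,0,1,255],[0,0,0,1,255],[0,0,0,1,255],[0,0,0,1,255]]'|tail -4;python3 -m jog '[[0,0,0,1,255],[0,0,0,1,255],[0,0,0,1,255],[0,0,0,1,255],[0,0,0,0.8,255]]'|tail -4;python3 -m jog '[[0,0,0,0.6,255],[0,0,0,0.39,255],[0,0,0,0,255],[0,0,0,0,255]]'|tail -4
cat > tgt.py <<'E'
from h import *
key(nut=np.array([.4538,-.235])+.1365*np.array([.987,-.16]),yaw=-9.2)
E
python3 tgt.py
```

```text
position: [0.5125, -0.1185, 0.2324]
tcp_rot: [1.371, 1.097, -1.376]
contact_force: [0.9, -0.9, -4.9]
opening: 0.0199
position: [0.4514, -0.2368, 0.2325]
tcp_rot: [1.403, 1.072, -1.408]
contact_force: [0.0, 0.2, -4.8]
opening: 0.0199
position: [0.4524, -0.2351, 0.2324]
tcp_rot: [1.851, 0.619, -1.857]
contact_force: [0.6, -0.2, -4.8]
opening: 0.0195
position: [0.4523, -0.2349, 0.2323]
tcp_rot: [-2.202, 0.029, 2.211]
contact_force: [-0.8, -0.0, -4.7]
opening: 0.0199
position: [0.4531, -0.235, 0.2331]
tcp_rot: [-2.135, 0.17, 2.141]
contact_force: [-0.1, -0.5, -4.5]
opening: 0.0198
t 24.2 pos [ 0.4531 -0.235   0.2331] x [-0.003  0.001 -1.   ] y [-0.159 -0.987 -0.001] z [-0.987  0.159  0.003] F [-0.14 -0.53 -4.54] M [ 0.09  0.21 -0.01] open 0.019810072066057945
key [ 0.5879 -0.2567  0.2328] mouth 0.2197 yaw -9.14 err world [ 0.0006 -0.0002  0.0004] err tool units [-0.009  0.001 -0.017] twist units 0.007
```

```bash

python3 -m jog '[[0.4,0,0,0,255],[0.8,0,0,0,255],[0.8,0,0,0,255],[0.8,0,0,0,255],[0.8,0,0,0,255]]'|tail -4;python3 -m jog '[[0.8,0,0,0,255],[0.5,0,0,0,255],[0.3,0,0,0,255],[0.1,0,0,0,255],[0,0,0,0,255]]'|tail -4;python3 -m jog '[[0.05,0,0,0,255],[0.04,0,0,0,255],[0,0,0,0,255]]'; python3 tgt.py
```

```text
position: [0.4537, -0.2351, 0.0889]
tcp_rot: [-2.138, 0.171, 2.139]
contact_force: [0.5, -0.3, -5.2]
opening: 0.0198
position: [0.4545, -0.2353, 0.0224]
tcp_rot: [-2.138, 0.172, 2.138]
contact_force: [0.3, -0.9, -4.7]
opening: 0.0197
time_s: 25.5
position: [0.4545, -0.2353, 0.0193]
tcp_rot: [-2.139, 0.172, 2.137]
contact_force: [0.3, 0.6, -5.2]
opening: 0.0199
t 25.5 pos [ 0.4545 -0.2353  0.0193] x [ 0.001 -0.001 -1.   ] y [-0.16  -0.987  0.   ] z [-0.987  0.16  -0.001] F [ 0.26  0.57 -5.22] M [0.07 0.22 0.06] open 0.01988547320982258
key [ 0.5893 -0.2571  0.0194] mouth 0.0059 yaw -9.18 err world [-0.0008  0.0002 -0.0001] err tool units [ 0.004 -0.003  0.02 ] twist units 0.002
```

```bash

python3 -m jog '[[0.04,0,0,0,255],[0.04,0,0,0,255],[0,0,0,0,255]]';python3 -m jog '[[0.02,0,0,0,255],[0,0,0,0,255]]'|tail -4
```

```text
time_s: 25.8
position: [0.4544, -0.2352, 0.0156]
tcp_rot: [-2.139, 0.172, 2.137]
contact_force: [-0.7, 0.3, -3.1]
opening: 0.0198
position: [0.4544, -0.2353, 0.0154]
tcp_rot: [-2.139, 0.172, 2.137]
contact_force: [-2.5, 0.6, 3.5]
opening: 0.02
```

It is down on its rest and floor. I'll release to a part opening, rise straight up and look.

```bash

python3 -m jog '[[0,0,0,0,200],[0,0,0,0,150],[0,0,0,0,120],[0,0,0,0,110],[0,0,0,0,110]]'|tail -1;python3 -m jog '[[-0.3,0,0,0,110],[-0.7,0,0,0,110],[-0.8,0,0,0,110],[-0.8,0,0,0,110],[-0.8,0,0,0,110]]'|tail -4;python3 -m jog '[[-0.8,0,0.3,0,110],[-0.8,0,0.5,0,110],[-0.3,0,0.3,0,110],[0,0,0,0,110],[0,0,0,0,110]]'|tail -4
python3 - <<'E'
from h import *
st()
c=eyes.snapshot("wrist"); W=cloud(c); cv2.imwrite("pics/wrist7.png",c["img"])
q=W-np.array([.4538,-.235,0]);f=np.array([.987,-.16,0]);l=np.array([.16,.987,0]);x=q@f;y=q@l;z=W[...,2]
k=(x>.1)&(x<.18)&(abs(y)<.05)&(z>.015)&(z<.06)&(abs(y)>.014);print("cross",np.percentile(x[k],[0,50,100]).round(4),np.percentile(y[k],[0,50,100]).round(4),"z",np.percentile(z[k],[5,50,95]).round(4))
g=(x>-.08)&(x<.05)&(abs(y)<.008)&(z>.036)&(z<.06);print("grip z fit",np.polyfit(x[g],z[g],1).round(4),"y",np.median(y[g]).round(4))
t=eyes.snapshot("top"); T=cloud(t); cv2.imwrite("pics/top7.png",t["img"])
k=(np.hypot(T[...,0]-.607,T[...,1]-.13)<.03)&(T[...,2]>.134)&(T[...,2]<.15)
Q=T[k][:,:2].astype(np.float32); print(k.sum(),cv2.minAreaRect(Q) if len(Q)>5 else 0)
E
```

```text
opening: 0.049
position: [0.4542, -0.2351, 0.153]
tcp_rot: [-2.139, 0.172, 2.137]
contact_force: [0.1, 0.0, -1.0]
opening: 0.0518
position: [0.4106, -0.2279, 0.2261]
tcp_rot: [-2.137, 0.172, 2.138]
contact_force: [0.1, 0.1, -0.7]
opening: 0.0524
t 27.5 pos [ 0.4106 -0.2279  0.2261] x [-0.  0. -1.] y [-0.16  -0.987 -0.   ] z [-0.987  0.16   0.   ] F [ 0.1   0.13 -0.75] M [ 0.    0.02 -0.04] open 0.052398147208000685
cross [0.1268 0.1361 0.1462] [-0.0319  0.014   0.0318] z [0.0205 0.023  0.0243]
grip z fit [0.0002 0.0426] y -0.0003
52 ((0.605564296245575, 0.13155803084373474), (0.005730717442929745, 0.04926897585391998), 79.84654998779297)
```

View pics/wrist7.png

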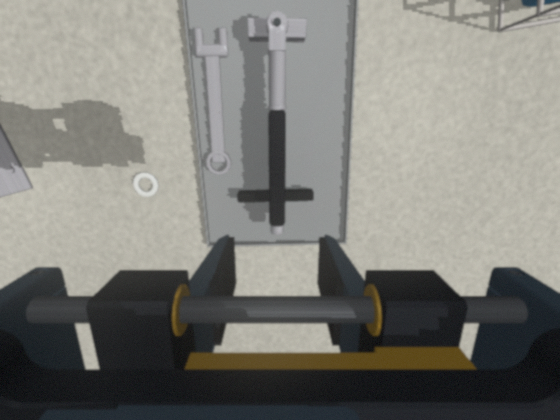

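View pics/top7.png

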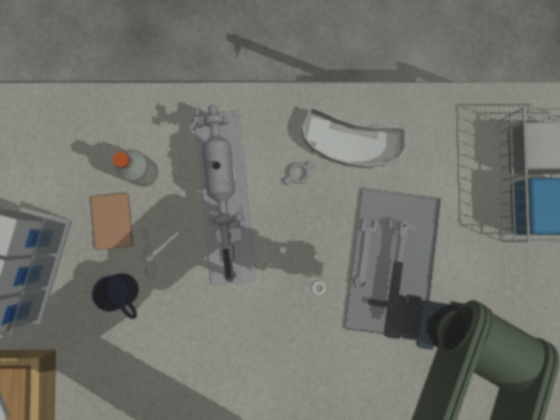

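The wrist view shows the wrench back in place, with its head at (278,30) and the grip on the rest bar at row 194. It lies level (grip slope 0.0002). The top view shows the bystanders where they were and the nut unchanged at its tightened angle. Handing in.

```bash
python3 -c "
from h import *
print(ticket.sign_off())"
```

```text
the job is handed in; nothing more can be done
None
```

The near clamp's wing nut is tightened to the click, and the wrench is back in the tray. I handed the job in at about 28 s of the 61 s allowed; the sign-off gives no verdict.

- **Tightening:** I fitted the key fully over the nut, with its mouth at 0.129 m, and turned clockwise. The nut ran down at about 0.7 N m, then the moment rose to about 1.4 N m. The hinge broke over at a handle heading of about 75°. I saw the moment fall to 0.89 N m over 4° of handle travel, stopped inside the hinge's free travel, and let off to zero before lifting.
- **Nut:** It turned about 47° in all (ears from 37° to -10°) and read the same angle after the wrench was laid back. From where the moment began to rise, I estimate it drew up about 0.17–0.26 rad, below the 0.40 limit. That is inferred from the moment readings, not measured directly.
- **Wrench and surroundings:** The wrench lies level, key down and grip on the rest bar, within about 1 mm of where it started. The other objects look unmoved in the final pictures. The forces I read stayed under about 10 N.
- **Disagreements:** Single moment readings near the click scattered by about 0.2 N m (1.43, 1.23, 1.28, 1.43), so I relied on the trend. The final top-camera reading puts the nut's centre about 2 mm off the wrist-camera value, which is within calibration.

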